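# Bring a watch movement under the inspection camera and set its ring light

## Task

Get this watch movement ready for inspection: slide the carrier along its rail by its upright handle to the middle station, under the camera, so that it clicks into the detent there, and turn the knob of the ring-light controller until its white pointer line stands at the tip of the index tab on the scale. Leave the index tab where it is set, and do not disturb the other things on the bench.

Things in the scene. Friction and masses are not known exactly. Their poses are not given: they have to be found in the camera images.
- stand: inspection stand, fixed: grey base plate 12 mm thick, x -70 to +135 mm, y -138 to +138 mm; rail along y with a notched detent bar; a column (x +113, 300 mm high) carries a black camera barrel with a ring light 56 mm across, underside 136 mm above the bench, over the rail's middle (camera axis x +35, y 0). Origin on the bench; x points away from the robot at yaw 0.
- carrier_body (a joint): carrier's travel along the rail in m, growing to the stand's -y (right, seen from the robot). Stations (notches): 0 loading, 0.075 middle, under the camera, 0.150 unloading. Rubs with about 1 N and stays where left; a spring ball drops 2 mm into a notch, pulls the carrier in from about 2.5 mm either side and takes about 7 N to leave. Starts in or up to 30 mm past the loading station.
- carrier_handle (a point): on the axis of the carrier's upright handle, 66 mm above the bench: dark steel knurled grip 18 mm across, cylinder from 49 to 78 mm above the bench, top 80 mm, on an arm 14 mm wide (top 42 mm above the bench) that runs from the carrier to the stand's -x. It stands 103 mm in front (-x) of the camera's axis, so it can be taken from above. Axes as the stand's.
- carrier_centre (a point): middle of the carrier's plate (aluminium, 95 by 66 mm, top 42 mm above the bench) where the round movement holder with the 30 mm movement is clamped; on the camera's axis when the carrier is at the middle station
- view_station (a point): where carrier_centre has to be: on the camera's axis, 42 mm above the bench; fixed to the stand
- controller: ring-light controller, fixed to the bench: white desk case 160 mm (x) by 140 mm (y), 36 mm high in front (its -x side, towards the robot at yaw 0) and 79 mm at the back, so that its panel slopes up by 15 degrees away from the robot. Origin under its centre.
- knob_grip (a point): on the knob's axis, 30 mm out from the panel, the height to grip at. z: the knob's axis, outwards, square to the panel; x: up the panel; y: left seen from the front; does not turn. Knob: black, round, fluted, 42 mm across, cylinder 4.5 to 36 mm out from the panel, skirt 60 mm across below; white pointer line on top and skirt. Flat dark dial 112 mm across with 11 long white lines.
- knob_body (a joint): angle of the knob in rad, growing clockwise seen from outside (looking at the panel), from 0 (pointer at the first scale line, lower left: 135 degrees anticlockwise from straight up the panel) to 4.712 (last line, lower right). It turns with a steady friction of about 0.05 N m and stays where it is left. It starts low, between 0.2 and 1.1.
- index_ring (a joint): angle of the index tab, measured just like the knob's: the pointer stands at the tab when both have the same value. Between 1.9 and 3.6; stiff, it does not follow the knob.
- pointer_tip (a point): point 36 mm from the knob's axis in the direction of the white pointer line, 4 mm out from the panel; turns with the knob
- index_tip (a point): point 36 mm from the knob's axis in the direction of the index tab, 4 mm out from the panel. The tab is a plain aluminium pointer 8 mm wide and 4 mm high on a thin ring around the dial, 40 to 54 mm from the axis, its tip pointing inwards at the scale
- loupe: black eye loupe standing on the bench in front of the controller, 34 mm across, 27 mm high, origin under its centre
- tweezers: steel tweezers lying in front of the stand, 130 mm long along x, 5 mm high, origin under the middle
- screwdriver_stand: round aluminium stand 84 mm across with nine screwdrivers, 136 mm high, origin under its centre
- glass_cover: clear dust cover with a small knob on a grey base 92 mm across, 74 mm high, origin under its centre
- blower: black rubber dust blower standing on its bulb, 62 mm across, nozzle up to 118 mm, origin under its centre
- oil_cups: black block 36 by 100 mm, 17 mm high, with four oil cups, behind the controller; origin under its centre
- lidded_jar: white jar with lid and small knob, 76 mm across, 68 mm high, behind the stand; origin under its centre
- cutters: small cutters with blue handles lying in front of the robot, about 140 mm long along x, 13 mm high; origin on the bench near the joint
Not all that is in view belongs to the job. Of the things that look like the controller, the largest one is meant.

How it is judged:
At the end, for the whole second after the job is handed in: The carrier rests in the middle detent (its centre within 3 mm of the camera's axis) and the knob rests with its pointer within 5.5 mm of the index tab's direction at 36 mm from the axis (about 9 degrees); the index tab and the other things are where they were (horizontal distance between carrier_centre and view_station below 0.003 m and velocity of joint carrier_body between -0.005 and 0.005 m/s and distance between pointer_tip and index_tip below 0.0055 m and velocity of joint knob_body between -0.02 and 0.02 rad/s); the robot touches nothing.
It fails at once if the index tab is moved from its setting (distance of index_tip from where it was at the start of the episode above 0.003 m).
It fails at once if a bystander is disturbed: moved by more than 20 mm (distance of any of loupe, tweezers, screwdriver_stand, glass_cover, blower, oil_cups, lidded_jar, cutters from where it was at the start of the episode above 0.02 m).
It also fails if it takes over 70 s, if anything falls off the work surface, if the arm or the gripper's body presses on something with over 40 N, if the wrist force passes 120 N, or if a joint passes its speed limit or range.

## Robot

A 7-joint arm with a two-finger parallel gripper is mounted at the origin on the work surface. World frame = base frame: x ahead of the robot, y to its left, z up, the work surface at z = 0. Lengths are in m, angles in rad, forces in N, time in s.
With the tool pointing down it reaches from about 0.4 to 0.85 m from the base axis. Payload 4.4 kg.
Tool frame: the origin (TCP) lies on the centre line of the jaws, within the pads' length; the fingertips stand 17 mm ahead of it and the grasp point (between the pads) lies 2 mm behind it (manip.tip_reach is the distance from the TCP to the fingertips, in m); z points along the fingers, y is the line along which they close (so a half turn about z gives the same grasp; the last joint's range is limited). The gripper opens to 94 mm and grips with 3 to 60 N. Pads are 16 mm wide; open, the fingers measure 119 mm over their backs; the gripper's body (75 mm by 177 mm) begins 78 mm behind the grasp point.
Start: joints at [-1.272, 0.628, 0.038, 1.517, -0.027, 0.996, -0.02], TCP at [0.232, 0.607, 0.189] pointing down, gripper open.
Joint ranges: [-3.06, 3.06], [-0.37, 2.12], [-1.25, 1.32], [0.18, 2.47], [-1.1, 4.24], [0.23, 1.98], [-2.94, 2.94]. Speed limits (rad/s): [2.57, 2.57, 3.14, 3.14, 3.14, 3.14, 3.14].

## Interface

Orientations are given as a rotation vector (axis times angle).
In Python, from rig import telemetry, vision, manip gives the robot as it stands.
- The arm moves only by the tool drive_tool, never from a script. Its argument "plan" is a list of rows, each an object of numbers: "fingers": the closure, from -1 (fully open) to 1 (shut), so that 0 is half open; "dx", "dy", "dz": the shift along the tool's x, y, z in units of 25 mm (1.0 is 25 mm); "spin": the turn about the tool's z in units of 5 degrees (1.0 is 5 degrees). In form: [{"fingers": .., "dx": .., "dy": .., "dz": .., "spin": ..}, ...]. A call has 1 to 5 rows; each row is the pose to reach, as a shift and turn from the pose commanded when the call began, along the tool's axes at that moment; what a row does not reach only later rows make up. A row lasts 1/12 s, in which the tool goes at most 41.7 mm and 7.16 degrees, less where a joint would pass 70% of its speed; a pose out of reach is approached as far as the arm can. A call with a gripper value outside its range is refused whole. The fingers move at their own pace and stop on an object; "squeeze" is the grip in N (left out, the last holds). Time passes only in rows, so rows that repeat a pose let the fingers close. It gives the time, the measured TCP pose, the force, the opening and the grip force at its end, in the units of the state.
- telemetry.observe(): the state, without advancing time (a new reading comes with each control period).
- vision.grab_frame(name): name is "side" or "top"; returns (picture, depth): 420x560x3 uint8, red, green, blue; 420x560 float32, m along the optical axis (not along the pixel's ray), 0 where there is no reading.
- vision.calibration(name): a dict with "mtx" (3x3 intrinsics, pixels), "R" (3x3) and "t" (3): a world point X has camera coordinates R X + t. Camera axes: x right, y down, z forward; pixel columns grow to the right and rows downward; lengths in m; the calibration is good to about 2 mm. A picture is of the moment at which its call begins. calibration takes no time and is no camera call.
- manip.close_job(): hands the job in; it is judged then, once.
The state is a dict: "time_s": time; "q": joint angles; "qvel": joint speeds; "effort": joint torques, N m; "position": TCP position; "tcp_rot": TCP orientation; "ft_force": force on the tool from outside, world axes, zero at the start; "wrist_torque": the same for the moment, N m; "opening": opening from 0.0 (shut) to 1.0 (fully open); "finger_force": force on a finger pad.
Only numpy, scipy, OpenCV 4.12 (cv2) and the standard library are available. Lean on these libraries where they do the work, as an engineer would, in place of code of your own. Each camera call takes 0.05 s, during which the arm holds its last target. There are 200 camera calls.

## Working session

There is one attempt and no reset: what is moved stays moved. The work goes in short steps, Python scripts to look and compute and a tool call to move; the robot and the scene stay as the last step left them, time stands still between calls to the robot, and variables do not carry over. Pictures are saved under pics/ and viewed, at most 10 in all, crops included, and the job is handed in when it is done.

Besides the shell and the picture viewer there is one more tool, called after "Emit:" as a command line: name --argument value ..., lists and objects as JSON in quotes. drive_tool: Moves the arm, as the interface text tells. Its arguments: {"type":"object","properties":{"plan":{"type":"array"},"squeeze":{"type":"number"}},"required":["plan"]}

```bash
mkdir -p pics; ls; cat > h.py <<'E'
import numpy as np, cv2
from rig import telemetry, vision, manip
from scipy.spatial.transform import Rotation as Ro
def grab(n,save=None):
    p,d=vision.grab_frame(n); c=vision.calibration(n)
    np.savez(f'{n}.npz',p=p,d=d,**{k:np.array(c[k]) for k in('mtx','R','t')})
    if save: cv2.imwrite(f'pics/{save}.png',p[:,:,::-1])
    return p,d
def load(n): return np.load(f'{n}.npz')
def ray(f,u,v,z=None,n=None,p0=None):
    R,t=f['R'],f['t']; o=-R.T@t; r=R.T@np.linalg.inv(f['mtx'])@np.array([u,v,1.])
    if z is not None: n=np.array([0,0,1.]);p0=np.array([0,0,z])
    return o+r*(n@(np.asarray(p0)-o))/(n@r)
def dpt(f,u,v):
    d=f['d'][int(round(v)),int(round(u))]; return f['R'].T@(np.linalg.inv(f['mtx'])@np.array([u,v,1.])*d-f['t'])
def proj(f,X):
    c=f['mtx']@(f['R']@np.asarray(X)+f['t']); return c[:2]/c[2]
E
python3 - <<'E'
from h import *
for n in('top','side'):
    grab(n,n+'0'); f=load(n); print(n,-f['R'].T@f['t'],f['R'][2])
print(telemetry.observe())
E
```

```text
pics
top [0.263066   0.02308126 1.21718613] [ 0.20293879  0.00402415 -0.97918316]
side [-0.14471215 -0.95761066  1.02086822] [ 0.41638378  0.64934597 -0.63637596]
{'time_s': 0.1, 'q': array([-1.27177914,  0.62922314,  0.03842941,  1.51824201, -0.02699891,
        0.99634442, -0.01999235]), 'qvel': array([ 0.00139784, -0.00270524,  0.00124984, -0.00267057,  0.00066382,
       -0.00090681, -0.00144182]), 'effort': array([ 2.85432747e-03, -5.50795448e+01,  1.14741940e+00, -1.87120467e+01,
       -5.21023781e-02,  1.91606971e-02,  5.25183566e-05]), 'position': array([0.2316445 , 0.60664884, 0.18867392]), 'tcp_rot': array([-5.69793255e-01, -3.08918119e+00,  2.62720016e-03]), 'ft_force': array([ 0.05981236,  0.28163299, -0.20259176]), 'wrist_torque': array([ 0.01952608, -0.00391357,  0.03351907]), 'finger_force': 0.0, 'opening': 1.0019926040141158}
```

View pics/top0.png

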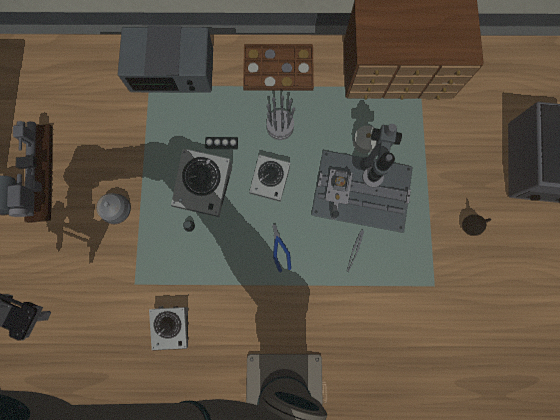

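View pics/side0.png

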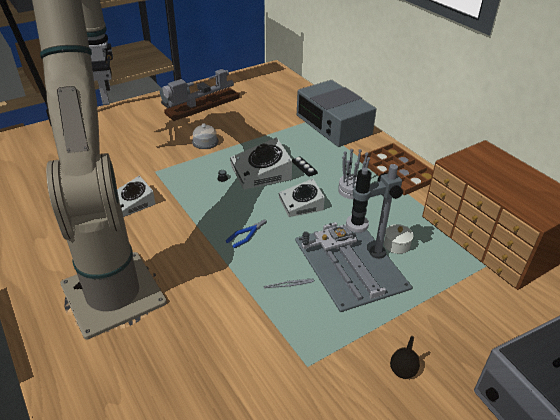

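The top picture shows three controller-like boxes, at (203,178), (270,175) and (168,325). The one at (203,178) is the largest, and the loupe (189,224) and oil cups (221,142) are beside it as described. The stand is at (362,190), with the carrier and handle near (338,185)/(334,210). The side picture agrees: large controller at (264,160), stand at (353,260), handle at (306,238). Next is a close crop to confirm.

```bash
python3 - <<'E'
from h import *
f=load('top');p=f['p'][:,:,::-1]
a=cv2.resize(p[143:223,163:243],(400,400),interpolation=3); b=cv2.resize(p[145:235,308:398+0],(400,400),interpolation=3)
s=load('side')['p'][:,:,::-1]; 
c=cv2.resize(s[135:195,225:305],(400,300)[::1],interpolation=3)[:200]
im=np.hstack([a,b]); im=np.clip(im.astype(float)*1.8,0,255).astype(np.uint8)
cv2.imwrite('pics/crop1.png',im)
E
```

```text
(no output)
```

View pics/crop1.png

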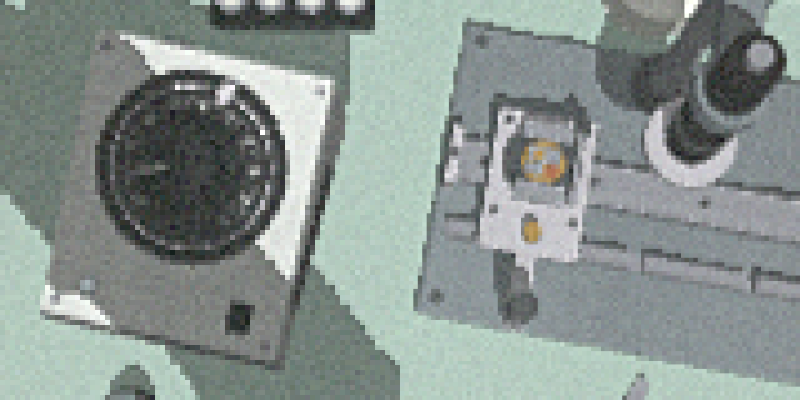

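The crop confirms the large controller, with knob centre near (201.4,175.6), tab near (208.6,161.6) and a faint pointer to the left. The carrier handle top is near (334.6,213.6). Next I work out the geometry.

```bash
python3 - <<'E'
from h import *
f=load('top')
A=lambda x,y:(163+x/5-.4,143+y/5-.4); B=lambda x,y:(308+(x-400)/4.444-.4,145+y/4.444-.4)
c={k:ray(f,*A(*v[0]),z=v[1]) for k,v in dict(FL=((42,315),.036),FR=((283,365),.036),BR=((333,78),.079),BL=((105,33),.079)).items()}
for k in c: print(k,c[k].round(4))
w=lambda a,b:(np.linalg.norm((c[a]-c[b])[:2]).round(4),np.degrees(np.arctan2(*(c[a]-c[b])[1::-1])).round(2))
print('front',w('FL','FR'),'back',w('BL','BR'),'L',w('BL','FL'),'R',w('BR','FR'))
print('knob top approx',ray(f,*A(192,163),z=.095), dpt(f,*A(192,163)))
for p,z in(((415,310),.012),((467,20),.012)): print('base',ray(f,*B(*p),z=z), dpt(f,*B(p[0]+12,p[1])))
# far-right base corners from whole image
m=[(408.5,231),(411.5,167)]
print([ray(f,*x,z=.012).round(4) for x in m])
print('handle',ray(f,*B(518,305),z=.08),dpt(f,*B(518,305)))
# depth points around handle 
R,t=f['R'],f['t']; ys,xs=np.mgrid[195:225,322:350]
P=np.array([dpt(f,u,v) for u,v in zip(xs.ravel(),ys.ravel())]); s=P[(P[:,2]>.065)&(P[:,2]<.095)]; print('handle depth',len(s),s.mean(0),s.min(0),s.max(0))
g=load('side');ys,xs=np.mgrid[225:255,292:325]
P=np.array([dpt(g,u,v) for u,v in zip(xs.ravel(),ys.ravel())]); s=P[(P[:,2]>.06)&(P[:,2]<.095)]; print('side handle depth',len(s),s.mean(0),s.min(0),s.max(0))
E
```

```text
FL [0.514  0.3281 0.036 ]
FR [0.4854 0.1875 0.036 ]
BR [0.6442 0.1585 0.079 ]
BL [0.6706 0.2902 0.079 ]
front (np.float64(0.1435), np.float64(78.48)) back (np.float64(0.1343), np.float64(78.69)) L (np.float64(0.1611), np.float64(-13.61)) R (np.float64(0.1615), np.float64(-10.35))
knob top approx [0.58873547 0.23396338 0.095     ] [0.58776016 0.23333183 0.09836071]
base [ 0.49514382 -0.07881457  0.012     ] [ 0.49506136 -0.08668692  0.01266515]
base [ 0.69711545 -0.11662752  0.012     ] [ 0.6999397  -0.12577134  0.00427923]
[array([ 0.4474, -0.3622,  0.012 ]), array([ 0.6419, -0.3827,  0.012 ])]
handle [ 0.48559724 -0.13737756  0.08      ] [ 0.48453241 -0.13660976  0.08544148]
handle depth 39 [ 0.48332057 -0.13948994  0.07872368] [ 0.47570409 -0.14846356  0.06867999] [ 0.49273129 -0.13143301  0.08734628]
side handle depth 62 [ 0.48327826 -0.14384235  0.0748116 ] [ 0.47535057 -0.15293868  0.06029701] [ 0.49285605 -0.13223648  0.08717461]
```

Emit:
drive_tool --plan '[{"fingers":-1,"dx":-5.3,"dy":-4.4},{"fingers":-1,"dx":-5.3,"dy":-4.4},{"fingers":-1,"dx":-5.3,"dy":-4.4},{"fingers":-1,"dx":-5.3,"dy":-4.4},{"fingers":-1,"dx":-5.3,"dy":-4.4}]'

```text
schema error: expected keys fingers, dx, dy, dz, spin
```

Emit:
drive_tool --plan '[{"fingers":-1,"dx":-5.3,"dy":-4.4,"dz":0,"spin":0},{"fingers":-1,"dx":-5.3,"dy":-4.4,"dz":0,"spin":0},{"fingers":-1,"dx":-5.3,"dy":-4.4,"dz":0,"spin":0},{"fingers":-1,"dx":-5.3,"dy":-4.4,"dz":0,"spin":0},{"fingers":-1,"dx":-5.3,"dy":-4.4,"dz":0,"spin":0}]'

```text
time_s: 0.52
position: [0.3214, 0.4487, 0.1893]
tcp_rot: [0.584, 3.084, -0.009]
ft_force: [0.4, -1.0, 0.4]
opening: 1.001
finger_force: 0.0
```

Emit:
drive_tool --plan '[{"fingers":-1,"dx":-4.8,"dy":-4.6,"dz":0,"spin":0},{"fingers":-1,"dx":-4.8,"dy":-4.6,"dz":0,"spin":0},{"fingers":-1,"dx":-4.8,"dy":-4.6,"dz":0,"spin":0},{"fingers":-1,"dx":-4.8,"dy":-4.6,"dz":0,"spin":0},{"fingers":-1,"dx":-4.8,"dy":-4.6,"dz":0,"spin":0}]'

```text
time_s: 0.93
position: [0.3914, 0.2977, 0.1894]
tcp_rot: [0.588, 3.084, -0.008]
ft_force: [-0.2, -0.5, 0.4]
opening: 0.999
finger_force: 0.0
```

Emit:
drive_tool --plan '[{"fingers":-1,"dx":-4.0,"dy":-4.8,"dz":0,"spin":0},{"fingers":-1,"dx":-4.0,"dy":-4.8,"dz":0,"spin":0},{"fingers":-1,"dx":-4.0,"dy":-4.8,"dz":0,"spin":0},{"fingers":-1,"dx":-4.0,"dy":-4.8,"dz":0,"spin":0},{"fingers":-1,"dx":-4.0,"dy":-4.8,"dz":0,"spin":0}]'

```text
time_s: 1.35
position: [0.44, 0.1521, 0.1895]
tcp_rot: [0.586, 3.085, -0.005]
ft_force: [-0.2, -0.4, 0.2]
opening: 1.002
finger_force: 0.0
```

Emit:
drive_tool --plan '[{"fingers":-1,"dx":-3.2,"dy":-5.1,"dz":0,"spin":0},{"fingers":-1,"dx":-3.2,"dy":-5.1,"dz":0,"spin":0},{"fingers":-1,"dx":-3.2,"dy":-5.1,"dz":0,"spin":0},{"fingers":-1,"dx":-3.2,"dy":-5.1,"dz":0,"spin":0},{"fingers":-1,"dx":-3.2,"dy":-5.1,"dz":0,"spin":0}]'

```text
time_s: 1.77
position: [0.4682, 0.0058, 0.1895]
tcp_rot: [0.583, 3.086, -0.004]
ft_force: [0.2, -0.0, 0.5]
opening: 1.0
finger_force: 0.0
```

```bash
python3 - <<'E'
from h import *
grab('top');grab('side');f=load('top');g=load('side')
a=cv2.resize(f['p'][143:213,163:243,::-1],(800,700),interpolation=2)[:600]
cv2.imwrite('pics/t1.png',f['p'][:,:,::-1])
l=cv2.resize(f['p'][148:208,171:231,::-1],(400,400),interpolation=2); r=cv2.resize(g['p'][132:192,234:294,::-1],(400,400),interpolation=2)
cv2.imwrite('pics/crop2.png',np.clip(np.hstack([l,r])*1.5,0,255).astype(np.uint8))
E
```

```text
(no output)
```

View pics/crop2.png

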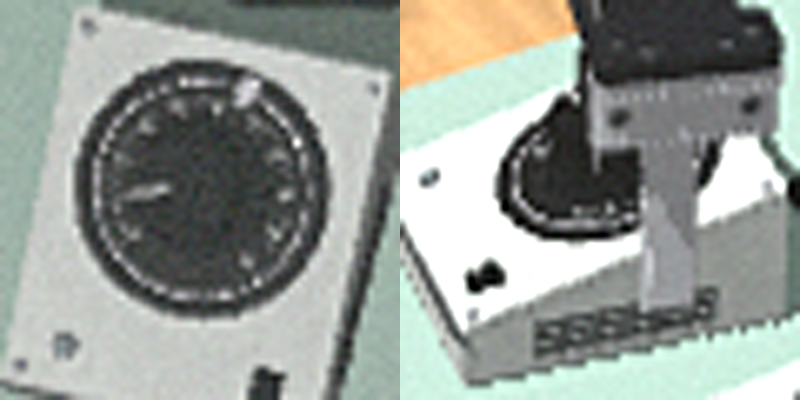

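The shadow is gone. In the left crop (6.667x, origin (171,148)) the pointer line runs from (120,198) to (172,187) and the tab is at about (246,94). The dial centre is about (202,188). I'll measure angles on the panel plane.

```bash
cat > knob.py <<'E'
from h import *
yaw=np.radians(-11.4); ez=np.array([0,0,1.])
cx=np.array([np.cos(yaw),np.sin(yaw),0]); cy=np.array([-np.sin(yaw),np.cos(yaw),0])
s=np.radians(15); px=cx*np.cos(s)+ez*np.sin(s); n=-cx*np.sin(s)+ez*np.cos(s)
C=np.array([.5786,.2411,.0575])
def ang(v): return (np.arctan2(-(v@cy),v@px)+np.radians(135))%(2*np.pi)
if __name__=='__main__':
    f=load('top'); S=6.667
    Q=lambda x,y:((x+.5)/S+171-.5,(y+.5)/S+148-.5)
    gray=cv2.cvtColor(cv2.GaussianBlur(f['p'],(3,3),0),cv2.COLOR_RGB2GRAY)
    m=np.zeros_like(gray); m[148:202,176:226]=(gray[148:202,176:226]<85)
    cs=max(cv2.findContours(m,0,cv2.CHAIN_APPROX_NONE)[0],key=cv2.contourArea); h=cv2.convexHull(cs)
    e=cv2.fitEllipse(h); print('ellipse',e)
    for name,c in(('ell',e[0]),('eye',Q(202,188))):
        D=ray(f,*c,n=n,p0=C); print(name,'dial centre',D.round(4),'in controller',((D-C)@px).round(4),((D-C)@cy).round(4))
        for o in((120,198),(172,187)):
            v=ray(f,*Q(*o),n=n,p0=C+n*.004)-D; print(' ptr',o,ang(v).round(3),np.linalg.norm(v).round(4))
        # tab by brightness
        for o in((246,94),(243,104),(249,84)):
            v=ray(f,*Q(*o),n=n,p0=C+n*.004)-D; print(' tab',o,ang(v).round(3),np.linalg.norm(v).round(4))
    # panel depth check
    P=np.array([dpt(f,u,v) for u,v in((182,200),(215,200),(180,190),(226,165),(222,190),(190,152))]); print('off-plane',((P-C)@n).round(4))
    # tab bright centroid
    x0,y0=Q(246,94); ys,xs=np.mgrid[int(y0)-4:int(y0)+6,int(x0)-4:int(x0)+6]; w=np.clip(gray[ys,xs].astype(float)-125,0,None); print('tab centroid',(xs*w).sum()/w.sum(),(ys*w).sum()/w.sum()); 
    v=ray(f,(xs*w).sum()/w.sum(),(ys*w).sum()/w.sum(),n=n,p0=C+n*.004)-ray(f,*e[0],n=n,p0=C); print(ang(v),np.linalg.norm(v))
    # handle, base corner
    ys,xs=np.mgrid[195:225,322:350]
    P=np.array([dpt(f,u,v) for u,v in zip(xs.ravel(),ys.ravel())]); t=P[(P[:,2]>.07)&(P[:,2]<.095)]; print('handle depth',len(t),t.mean(0))
    print(telemetry.observe()['position'],np.degrees(np.arctan2(*Ro.from_rotvec(telemetry.observe()['tcp_rot']).as_matrix()[:2,1][::-1])))
E
python3 knob.py
```

```text
ellipse ((200.9159698486328, 175.836181640625), (38.04573440551758, 38.386817932128906), 147.77394104003906)
ell dial centre [0.5964 0.2403 0.0622] in controller 0.0182 0.0027
 ptr (120, 198) 0.469 0.0354
 ptr (172, 187) 0.63 0.0129
 tab (246, 94) 2.625 0.0452
 tab (243, 104) 2.643 0.0408
 tab (249, 84) 2.61 0.0496
eye dial centre [0.5965 0.2404 0.0622] in controller 0.0183 0.0029
 ptr (120, 198) 0.463 0.0353
 ptr (172, 187) 0.616 0.0127
 tab (246, 94) 2.629 0.0451
 tab (243, 104) 2.648 0.0407
 tab (249, 84) 2.614 0.0495
off-plane [ 0.0012 -0.0008  0.0004  0.0022 -0.0001 -0.0022]
tab centroid 210.768115942029 157.5072463768116
2.6795157809427232 0.06010402378450526
handle depth 37 [ 0.48356953 -0.13976777  0.07933392]
[0.46735192 0.01150633 0.18928092] 68.97129902853288
```

Pointer is at about 0.47 rad and tab at about 2.63, so the turn is about 2.16 rad clockwise. Handle is at (0.485,-0.139). I'll go above it.

Emit:
drive_tool --plan '[{"fingers":-1,"dx":-2.8,"dy":-5.4,"dz":0,"spin":-2.2},{"fingers":-1,"dx":-2.8,"dy":-5.4,"dz":0,"spin":-2.2},{"fingers":-1,"dx":-2.8,"dy":-5.4,"dz":0,"spin":-2.2},{"fingers":-1,"dx":-2.8,"dy":-5.4,"dz":0,"spin":-2.2},{"fingers":-1,"dx":-2.8,"dy":-5.4,"dz":0,"spin":-2.2}]'

```text
time_s: 2.28
position: [0.4852, -0.1448, 0.1895]
tcp_rot: [0.281, 3.128, -0.005]
ft_force: [0.6, -1.0, -0.4]
opening: 1.002
finger_force: 0.0
```

Emit:
drive_tool --plan '[{"fingers":-1,"dx":0,"dy":0,"dz":1.2,"spin":0},{"fingers":-1,"dx":0,"dy":0,"dz":2.4,"spin":0},{"fingers":-1,"dx":0,"dy":0,"dz":2.4,"spin":0}]'

```text
time_s: 2.53
position: [0.4814, -0.1358, 0.1254]
tcp_rot: [-0.265, -3.121, -0.004]
ft_force: [-1.4, 0.0, -0.2]
opening: 1.0
finger_force: 0.0
```

```bash
python3 - <<'E'
from h import *
grab('side');g=load('side')
s=telemetry.observe();M=Ro.from_rotvec(s['tcp_rot']).as_matrix();print(s['position'],s['ft_force'],M.round(3))
cv2.imwrite('pics/side2.png',np.clip(cv2.resize(g['p'][190:290,260:400,::-1],(784,560),interpolation=2)*1.4,0,255).astype(np.uint8))
E
```

```text
[ 0.48269522 -0.13639989  0.12749238] [-0.00728997  0.66259399 -0.36066386] [[-0.986  0.169 -0.006]
 [ 0.169  0.986  0.003]
 [ 0.006  0.002 -1.   ]]
```

View pics/side2.png

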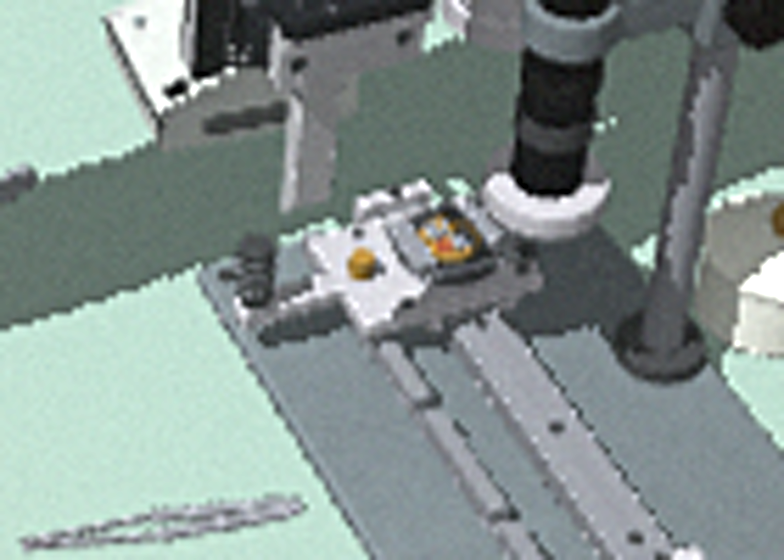

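The side crop shows the handle top at crop (257,240), which is full-frame (305.9,232.9). One finger ends at crop (300,205). I'll check the alignment by projecting points.

```bash
python3 - <<'E'
from h import *
g=load('side');f=load('top')
print('side ray handle top',ray(g,260+257/5.6-.4,190+240/5.6-.4,z=.08))
s=telemetry.observe();M=Ro.from_rotvec(s['tcp_rot']).as_matrix();p=s['position']
for X in(p,p+.017*M[:,2],p+.017*M[:,2]+.052*M[:,1],p+.017*M[:,2]-.052*M[:,1],(.485,-.139,.08)): print(((proj(g,X)-[260,190])*5.6).round(0))
E
```

```text
side ray handle top [ 0.48816917 -0.13722211  0.08      ]
[249. 164.]
[247. 192.]
[200. 124.]
[297. 264.]
[251. 242.]
```

```bash
python3 - <<'E'
from h import *
g=load('side'); print(manip.tip_reach)
ys,xs=np.mgrid[190:290,260:400]
for v in(212,218,222,224,226): 
    print(v,[dpt(g,u,v).round(3).tolist() for u in(312,314,316,318)])
E
```

```text
0.017
212 [[0.466, -0.186, 0.195], [0.466, -0.193, 0.2], [0.473, -0.193, 0.197], [0.477, -0.196, 0.197]]
218 [[0.467, -0.186, 0.175], [0.468, -0.193, 0.18], [0.471, -0.197, 0.181], [0.476, -0.198, 0.18]]
222 [[0.466, -0.189, 0.165], [0.468, -0.194, 0.168], [0.476, -0.192, 0.162], [0.479, -0.195, 0.164]]
224 [[0.465, -0.191, 0.16], [0.47, -0.192, 0.159], [0.475, -0.194, 0.158], [0.48, -0.195, 0.157]]
226 [[0.464, -0.193, 0.156], [0.471, -0.192, 0.152], [0.582, -0.063, 0.003], [0.586, -0.067, 0.004]]
```

The imaged fingertip (z about 0.152) is above where telemetry puts it (0.110). I'll check with a still frame.

```bash
python3 - <<'E'
from h import *
grab('side');g=load('side')
for v in(224,226,228,230,232,234,236,238): 
    print(v,[dpt(g,u,v).round(3).tolist() for u in(308,310,312,314,316)])
s=telemetry.observe();print(s['position'],s['qvel'].round(3),s['time_s'])
E
```

```text
224 [[0.567, -0.044, 0.003], [0.574, -0.045, -0.0], [0.464, -0.192, 0.162], [0.47, -0.192, 0.159], [0.475, -0.194, 0.158]]
226 [[0.564, -0.049, 0.0], [0.566, -0.055, 0.004], [0.466, -0.19, 0.153], [0.574, -0.064, 0.007], [0.581, -0.064, 0.003]]
228 [[0.557, -0.059, 0.003], [0.563, -0.059, 0.001], [0.565, -0.066, 0.005], [0.572, -0.067, 0.003], [0.575, -0.072, 0.004]]
230 [[0.554, -0.063, 0.001], [0.558, -0.068, 0.002], [0.561, -0.072, 0.004], [0.565, -0.076, 0.005], [0.567, -0.082, 0.009]]
232 [[0.495, -0.139, 0.08], [0.553, -0.074, 0.002], [0.556, -0.079, 0.004], [0.542, -0.105, 0.031], [0.536, -0.122, 0.047]]
234 [[0.486, -0.151, 0.086], [0.54, -0.091, 0.014], [0.544, -0.095, 0.015], [0.547, -0.1, 0.017], [0.534, -0.125, 0.043]]
236 [[0.486, -0.151, 0.079], [0.536, -0.097, 0.012], [0.543, -0.096, 0.008], [0.546, -0.102, 0.012], [0.533, -0.127, 0.038]]
238 [[0.489, -0.148, 0.068], [0.533, -0.102, 0.01], [0.535, -0.108, 0.014], [0.541, -0.109, 0.012], [0.543, -0.115, 0.016]]
[ 0.48423509 -0.13719487  0.12907913] [ 0.007 -0.04   0.012 -0.032  0.004  0.003  0.003] 2.6333
```

```bash
python3 - <<'E'
from h import *
grab('top');g=load('side');f=load('top')
a=cv2.resize(g['p'][150:250,250:350,::-1],(400,400),interpolation=2);b=cv2.resize(f['p'][150:250,280:380,::-1],(400,400),interpolation=2)
cv2.imwrite('pics/cur.png',np.clip(np.hstack([a,b])*1.6,0,255).astype(np.uint8))
s=telemetry.observe();M=Ro.from_rotvec(s['tcp_rot']).as_matrix();p=s['position']
for sg in(1,-1):
  for k in(.017,-.023,-.07): 
    X=p+k*M[:,2]+sg*.053*M[:,1]; print(sg,k,((proj(g,X)-[250,150])*4).round(),((proj(f,X)-[280,150])*4+[400,0]).round())
E
```

```text
1 0.017 [187. 245.] [546. 230.]
1 -0.023 [189. 197.] [552. 218.]
1 -0.07 [192. 140.] [560. 202.]
-1 0.017 [258. 346.] [702. 258.]
-1 -0.023 [262. 298.] [714. 246.]
-1 -0.07 [266. 239.] [728. 231.]
```

View pics/cur.png

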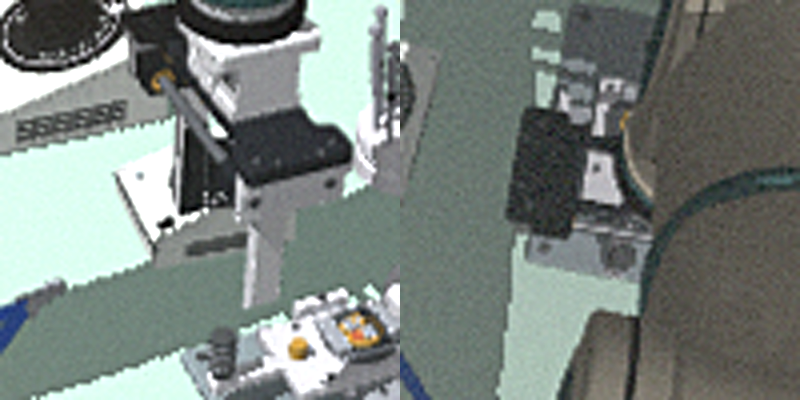

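Emit:
drive_tool --plan '[{"fingers":-1,"dx":0,"dy":0,"dz":0,"spin":0},{"fingers":-1,"dx":0,"dy":0,"dz":0,"spin":0}]'

```text
time_s: 2.85
position: [0.4859, -0.1392, 0.131]
tcp_rot: [0.269, 3.127, -0.0]
ft_force: [-0.2, -0.3, -0.5]
opening: 1.002
finger_force: 0.0
```

```bash
python3 - <<'E'
from h import *
grab('side');g=load('side')
s=telemetry.observe();M=Ro.from_rotvec(s['tcp_rot']).as_matrix();p=s['position']; print(p,s['time_s'])
ys,xs=np.mgrid[150:245,280:345]
P=np.array([dpt(g,u,v) for u,v in zip(xs.ravel(),ys.ravel())])-p
L=P@M  # tool coords
sel=(abs(L[:,0])<.02)&(abs(L[:,1])<.075)&(L[:,2]>-.13)&(L[:,2]<.03)
L=L[sel]
for a in np.arange(-.13,.03,.01):
    q=L[(L[:,2]>=a)&(L[:,2]<a+.01)]
    if len(q): print(a.round(2),len(q),q.min(0).round(3),q.max(0).round(3))
p0=np.array([.4674,.0115,.189]);t=np.radians(69);y=np.array([np.cos(t),np.sin(t),0])
for k in(.017,-.023):print(proj(g,p0-.053*y-[0,0,k]),'seen 274.5 177.7')
E
```

```text
[ 0.48565158 -0.13935499  0.13083334] 2.9
-0.13 10 [ 0.006  0.045 -0.129] [ 0.017  0.051 -0.121]
-0.12 8 [ 0.001  0.047 -0.117] [ 0.009  0.055 -0.111]
-0.11 10 [-0.007  0.046 -0.109] [ 0.004  0.053 -0.101]
-0.1 30 [-0.009 -0.063 -0.099] [ 0.009  0.061 -0.09 ]
-0.09 45 [-0.01  -0.062 -0.09 ] [ 0.009  0.058 -0.08 ]
-0.08 48 [-0.012 -0.06  -0.08 ] [ 0.009  0.064 -0.07 ]
-0.07 58 [-0.013 -0.063 -0.07 ] [ 0.01   0.059 -0.06 ]
-0.06 52 [-0.01  -0.061 -0.06 ] [ 0.008  0.059 -0.05 ]
-0.05 52 [-0.01  -0.062 -0.05 ] [ 0.009  0.058 -0.04 ]
-0.04 49 [-0.012 -0.061 -0.04 ] [ 0.009  0.055 -0.03 ]
-0.03 35 [-0.01  -0.058 -0.03 ] [ 0.009  0.059 -0.021]
-0.02 7 [-0.011  0.047 -0.02 ] [ 0.006  0.051 -0.016]
[272.65921653 189.74040214] seen 274.5 177.7
[272.81000975 177.32746157] seen 274.5 177.7
```

Imaged fingertips sit about 40 mm higher than telemetry implies, in both poses. A safe way to settle it is to go to TCP 0.068 and close gently. The opening will then show whether the handle (18 mm, about 0.19) is between the pads.

Emit:
drive_tool --plan '[{"fingers":-1,"dx":0,"dy":0,"dz":0.9,"spin":0},{"fingers":-1,"dx":0,"dy":0,"dz":1.8,"spin":0},{"fingers":-1,"dx":0,"dy":0,"dz":2.5,"spin":0},{"fingers":-1,"dx":0,"dy":0,"dz":2.5,"spin":0}]'

```text
time_s: 3.23
position: [0.4829, -0.139, 0.0652]
tcp_rot: [-0.271, -3.126, -0.001]
ft_force: [-0.8, 0.5, -0.3]
opening: 1.004
finger_force: 0.0
```

Emit:
drive_tool --plan '[{"fingers":1,"dx":0,"dy":0,"dz":0,"spin":0},{"fingers":1,"dx":0,"dy":0,"dz":0,"spin":0},{"fingers":1,"dx":0,"dy":0,"dz":0,"spin":0},{"fingers":1,"dx":0,"dy":0,"dz":0,"spin":0},{"fingers":1,"dx":0,"dy":0,"dz":0,"spin":0}]' --squeeze 10

```text
time_s: 3.65
position: [0.4852, -0.1397, 0.0678]
tcp_rot: [0.271, 3.128, -0.0]
ft_force: [0.2, 0.7, 0.4]
opening: 0.687
finger_force: 0.0
```

Emit:
drive_tool --plan '[{"fingers":1,"dx":0,"dy":0,"dz":0,"spin":0},{"fingers":1,"dx":0,"dy":0,"dz":0,"spin":0},{"fingers":1,"dx":0,"dy":0,"dz":0,"spin":0}]'

```text
time_s: 3.9
position: [0.4847, -0.1396, 0.0671]
tcp_rot: [0.271, 3.13, -0.0]
ft_force: [0.6, 0.4, -0.5]
opening: 0.47
finger_force: 0.0
```

Emit:
drive_tool --plan '[{"fingers":1,"dx":0,"dy":0,"dz":0,"spin":0},{"fingers":1,"dx":0,"dy":0,"dz":0,"spin":0},{"fingers":1,"dx":0,"dy":0,"dz":0,"spin":0},{"fingers":1,"dx":0,"dy":0,"dz":0,"spin":0},{"fingers":1,"dx":0,"dy":0,"dz":0,"spin":0}]'

```text
time_s: 4.32
position: [0.4845, -0.1395, 0.0669]
tcp_rot: [-0.271, -3.13, -0.0]
ft_force: [-0.8, -0.8, 0.6]
opening: 0.117
finger_force: 0.0
```

Emit:
drive_tool --plan '[{"fingers":1,"dx":0,"dy":0,"dz":0,"spin":0},{"fingers":1,"dx":0,"dy":0,"dz":0,"spin":0}]'

```text
time_s: 4.48
position: [0.4845, -0.1396, 0.0669]
tcp_rot: [-0.271, -3.13, -0.0]
ft_force: [-0.3, 0.2, 0.5]
opening: 0.008
finger_force: 0.0
```

The fingers shut on air, so the reported TCP lies about 40 mm too low: the real tip is 23 mm behind it, as the images showed. I'll open to half, go 40 mm further down and close.

Emit:
drive_tool --plan '[{"fingers":0,"dx":0,"dy":0,"dz":0,"spin":0},{"fingers":0,"dx":0,"dy":0,"dz":0,"spin":0},{"fingers":0,"dx":0,"dy":0,"dz":0,"spin":0},{"fingers":0,"dx":0,"dy":0,"dz":0,"spin":0},{"fingers":0,"dx":0,"dy":0,"dz":0,"spin":0}]'

```text
time_s: 4.9
position: [0.4846, -0.1395, 0.0669]
tcp_rot: [-0.271, -3.13, -0.0]
ft_force: [-0.2, 0.2, -0.9]
opening: 0.324
finger_force: 0.0
```

Emit:
drive_tool --plan '[{"fingers":0,"dx":0,"dy":0,"dz":0,"spin":0},{"fingers":0,"dx":0,"dy":0,"dz":0.3,"spin":0},{"fingers":0,"dx":0,"dy":0,"dz":0.6,"spin":0},{"fingers":0,"dx":0,"dy":0,"dz":0.6,"spin":0}]'

```text
time_s: 5.23
position: [0.4834, -0.1393, 0.0504]
tcp_rot: [-0.271, -3.127, -0.001]
ft_force: [-0.1, -0.5, -0.8]
opening: 0.501
finger_force: 0.0
```

Emit:
drive_tool --plan '[{"fingers":0,"dx":0,"dy":0,"dz":0.3,"spin":0},{"fingers":0,"dx":0,"dy":0,"dz":0.6,"spin":0},{"fingers":0,"dx":0,"dy":0,"dz":1.0,"spin":0},{"fingers":0,"dx":0,"dy":0,"dz":1.0,"spin":0}]'

```text
time_s: 5.57
position: [0.4832, -0.1392, 0.025]
tcp_rot: [-0.271, -3.127, -0.001]
ft_force: [-0.1, 0.0, -0.5]
opening: 0.502
finger_force: 0.0
```

Emit:
drive_tool --plan '[{"fingers":1,"dx":0,"dy":0,"dz":0,"spin":0},{"fingers":1,"dx":0,"dy":0,"dz":0,"spin":0},{"fingers":1,"dx":0,"dy":0,"dz":0,"spin":0},{"fingers":1,"dx":0,"dy":0,"dz":0,"spin":0},{"fingers":1,"dx":0,"dy":0,"dz":0,"spin":0}]' --squeeze 10

```text
time_s: 5.98
position: [0.4848, -0.1401, 0.0273]
tcp_rot: [0.271, 3.129, -0.001]
ft_force: [0.2, -1.4, 0.2]
opening: 0.19
finger_force: 10.0
```

The handle is gripped (opening 0.19 = 18 mm). I'll slide it along tool -y, which is stand -y.

Emit:
drive_tool --plan '[{"fingers":1,"dx":0,"dy":-0.4,"dz":0,"spin":0},{"fingers":1,"dx":0,"dy":-0.9,"dz":0,"spin":0},{"fingers":1,"dx":0,"dy":-1.5,"dz":0,"spin":0},{"fingers":1,"dx":0,"dy":-2.1,"dz":0,"spin":0},{"fingers":1,"dx":0,"dy":-2.6,"dz":0,"spin":0}]' --squeeze 30

```text
time_s: 6.4
position: [0.4732, -0.2014, 0.0273]
tcp_rot: [-0.268, -3.129, -0.005]
ft_force: [0.0, 6.7, 3.8]
opening: 0.184
finger_force: 30.0
```

Emit:
drive_tool --plan '[{"fingers":1,"dx":0,"dy":0,"dz":0,"spin":0},{"fingers":1,"dx":0,"dy":0,"dz":0,"spin":0},{"fingers":1,"dx":0,"dy":0,"dz":0,"spin":0},{"fingers":1,"dx":0,"dy":0,"dz":0,"spin":0}]'

```text
time_s: 6.73
position: [0.4728, -0.204, 0.0273]
tcp_rot: [-0.272, -3.129, 0.001]
ft_force: [-3.4, -2.9, 6.5]
opening: 0.184
finger_force: 30.0
```

Emit:
drive_tool --plan '[{"fingers":1,"dx":0,"dy":-0.16,"dz":0,"spin":0},{"fingers":1,"dx":0,"dy":-0.16,"dz":0,"spin":0},{"fingers":1,"dx":0,"dy":-0.16,"dz":0,"spin":0}]'

```text
time_s: 6.98
position: [0.4723, -0.2064, 0.0273]
tcp_rot: [-0.269, -3.129, -0.001]
ft_force: [-3.9, -0.2, 6.4]
opening: 0.187
finger_force: 30.0
```

Emit:
drive_tool --plan '[{"fingers":1,"dx":0,"dy":-0.08,"dz":0,"spin":0},{"fingers":1,"dx":0,"dy":-0.08,"dz":0,"spin":0},{"fingers":1,"dx":0,"dy":-0.08,"dz":0,"spin":0}]'

```text
time_s: 7.23
position: [0.4721, -0.2074, 0.0273]
tcp_rot: [-0.268, -3.129, -0.003]
ft_force: [-3.2, 2.0, 7.3]
opening: 0.184
finger_force: 30.0
```

```bash
python3 - <<'E'
from h import *
grab('side');grab('top');g=load('side');f=load('top')
s=telemetry.observe();print(s['position'],s['ft_force'])
a=cv2.resize(g['p'][190:290,280:380,::-1],(400,400),interpolation=2);b=cv2.resize(f['p'][140:240,300:400,::-1],(400,400),interpolation=2)
cv2.imwrite('pics/cur2.png',np.clip(np.hstack([a,b])*1.6,0,255).astype(np.uint8))
E
```

```text
[ 0.47213266 -0.20745257  0.02725749] [-2.95512991  1.40681769  7.4642596 ]
```

View pics/cur2.png

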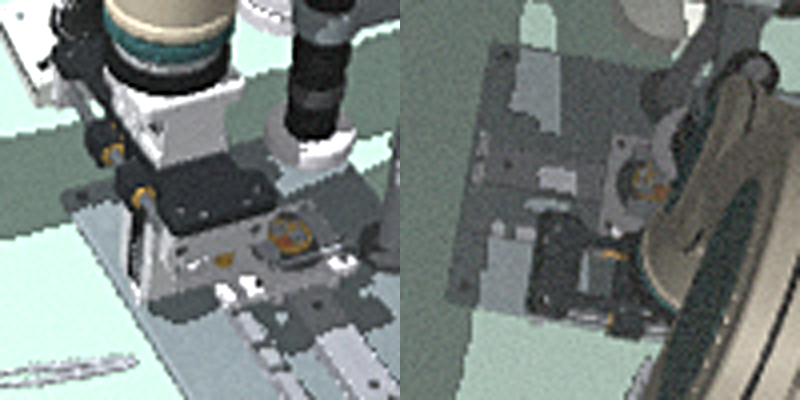

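The picture shows the gripper holding the handle and the carrier approaching the camera. I'll continue in small steps and watch the force.

Emit:
drive_tool --plan '[{"fingers":1,"dx":0,"dy":-0.08,"dz":0,"spin":0},{"fingers":1,"dx":0,"dy":-0.08,"dz":0,"spin":0},{"fingers":1,"dx":0,"dy":-0.08,"dz":0,"spin":0}]'

```text
time_s: 7.58
position: [0.4718, -0.2093, 0.0272]
tcp_rot: [-0.268, -3.129, -0.003]
ft_force: [-3.3, 0.5, 7.4]
opening: 0.184
finger_force: 30.0
```

Emit:
drive_tool --plan '[{"fingers":1,"dx":0,"dy":-0.08,"dz":0,"spin":0},{"fingers":1,"dx":0,"dy":-0.08,"dz":0,"spin":0},{"fingers":1,"dx":0,"dy":-0.08,"dz":0,"spin":0}]'

```text
time_s: 7.83
position: [0.4713, -0.2121, 0.0273]
tcp_rot: [-0.269, -3.129, -0.001]
ft_force: [-3.0, 0.2, 6.3]
opening: 0.182
finger_force: 30.0
```

Emit:
drive_tool --plan '[{"fingers":1,"dx":0,"dy":-0.08,"dz":0,"spin":0},{"fingers":1,"dx":0,"dy":-0.08,"dz":0,"spin":0},{"fingers":1,"dx":0,"dy":-0.08,"dz":0,"spin":0}]'

```text
time_s: 8.08
position: [0.4709, -0.2139, 0.0272]
tcp_rot: [-0.269, -3.129, -0.002]
ft_force: [-3.0, -0.1, 6.0]
opening: 0.189
finger_force: 30.0
```

Emit:
drive_tool --plan '[{"fingers":1,"dx":0,"dy":-0.06,"dz":0,"spin":0},{"fingers":1,"dx":0,"dy":-0.06,"dz":0,"spin":0},{"fingers":1,"dx":0,"dy":-0.06,"dz":0,"spin":0}]'

```text
time_s: 8.33
position: [0.4708, -0.2143, 0.0272]
tcp_rot: [-0.268, -3.129, -0.004]
ft_force: [-2.1, 3.1, 8.0]
opening: 0.182
finger_force: 30.0
```

Emit:
drive_tool --plan '[{"fingers":1,"dx":0,"dy":-0.06,"dz":0,"spin":0},{"fingers":1,"dx":0,"dy":-0.06,"dz":0,"spin":0},{"fingers":1,"dx":0,"dy":-0.06,"dz":0,"spin":0}]'

```text
time_s: 8.58
position: [0.4708, -0.2146, 0.0272]
tcp_rot: [-0.266, -3.129, -0.006]
ft_force: [-2.2, 6.2, 7.6]
opening: 0.184
finger_force: 30.0
```

```bash
python3 - <<'E'
from h import *
s=telemetry.observe();print(s['position'],s['ft_force'],s['effort'].round(2))
grab('side');grab('top')
E
```

```text
[ 0.47076374 -0.21458597  0.02723285] [-2.17518771  6.16321362  7.60367408] [ 1.790e+00 -4.555e+01  2.780e+00 -1.065e+01  5.200e-01 -1.270e+00
  2.000e-02]
```

The force rises while position holds at about 75.6 mm of travel, so the carrier is in the middle detent. I'll relieve, release and rise.

Emit:
drive_tool --plan '[{"fingers":1,"dx":0,"dy":0.08,"dz":0,"spin":0},{"fingers":1,"dx":0,"dy":0.08,"dz":0,"spin":0},{"fingers":-1,"dx":0,"dy":0.08,"dz":0,"spin":0},{"fingers":-1,"dx":0,"dy":0.08,"dz":0,"spin":0},{"fingers":-1,"dx":0,"dy":0.08,"dz":0,"spin":0}]'

```text
time_s: 9.1
position: [0.4718, -0.2157, 0.0269]
tcp_rot: [0.269, 3.129, 0.001]
ft_force: [-0.0, 0.5, 0.6]
opening: 0.362
finger_force: 0.0
```

Emit:
drive_tool --plan '[{"fingers":-1,"dx":0,"dy":0,"dz":0,"spin":0},{"fingers":-1,"dx":0,"dy":0,"dz":-1.2,"spin":0},{"fingers":-1,"dx":0,"dy":0,"dz":-2.6,"spin":0},{"fingers":-1,"dx":0,"dy":0,"dz":-4.0,"spin":0},{"fingers":-1,"dx":0,"dy":0,"dz":-5.0,"spin":0}]'

```text
time_s: 9.52
position: [0.472, -0.2166, 0.1544]
tcp_rot: [0.271, 3.128, -0.001]
ft_force: [0.2, -1.2, -0.5]
opening: 0.714
finger_force: 0.0
```

Emit:
drive_tool --plan '[{"fingers":-0.3,"dx":-0.5,"dy":6.3,"dz":0,"spin":0},{"fingers":-0.3,"dx":-0.5,"dy":6.3,"dz":0,"spin":0},{"fingers":-0.3,"dx":-0.5,"dy":6.3,"dz":0,"spin":0},{"fingers":-0.3,"dx":-0.5,"dy":6.3,"dz":0,"spin":0},{"fingers":-0.3,"dx":-0.5,"dy":6.3,"dz":0,"spin":0}]'

```text
time_s: 9.93
position: [0.5126, -0.0543, 0.152]
tcp_rot: [0.254, 3.13, 0.008]
ft_force: [-0.5, 0.2, 1.2]
opening: 0.649
finger_force: 0.0
```

```bash
cat > look.py <<'E'
from knob import *
import sys
def go(name):
    grab('side');grab('top');f=load('top');g=load('side')
    s=telemetry.observe();print(s['position'],s['time_s'],'q',s['q'].round(2),'tool y deg',np.degrees(np.arctan2(*Ro.from_rotvec(s['tcp_rot']).as_matrix()[:2,1][::-1])).round(1))
    for nm,F,b in(('top',f,(148,208,171,231)),('side',g,(132,192,234,294))):
        ys,xs=np.mgrid[b[0]:b[1],b[2]:b[3]]
        P=np.array([dpt(F,u,v) for u,v in zip(xs.ravel(),ys.ravel())])
        hgt=(P-C)@n; k=(hgt>.032)&(hgt<.041)&(np.linalg.norm((P-[.588,.242,.095]),axis=1)<.035); q=P[k]
        print(nm,'knob top pts',k.sum(),q.mean(0).round(4) if k.sum() else '',((q.min(0)+q.max(0))/2).round(4) if k.sum() else '', np.ptp(q,axis=0).round(3) if k.sum() else '')
    l=cv2.resize(f['p'][148:208,171:231,::-1],(400,400),interpolation=2); r=cv2.resize(f['p'][140:240,300:400,::-1],(400,400),interpolation=2)
    cv2.imwrite(f'pics/{name}.png',np.clip(np.hstack([l,r])*1.5,0,255).astype(np.uint8))
go(sys.argv[1])
E
python3 look.py look1
```

```text
[ 0.51081322 -0.06167983  0.15180439] 10.0333 q [ 0.04  0.49  0.03  1.93 -0.02  0.72  1.49] tool y deg 80.3
top knob top pts 177 [0.5856 0.2415 0.0972] [0.5873 0.241  0.0962] [0.042 0.042 0.017]
side knob top pts 98 [0.5855 0.2372 0.0977] [0.5871 0.238  0.0974] [0.041 0.051 0.017]
```

Emit:
drive_tool --plan '[{"fingers":-0.3,"dx":-0.5,"dy":6.2,"dz":0,"spin":0},{"fingers":-0.3,"dx":-0.5,"dy":6.2,"dz":0,"spin":0},{"fingers":-0.3,"dx":-0.5,"dy":6.2,"dz":0,"spin":0},{"fingers":-0.3,"dx":-0.5,"dy":6.2,"dz":0,"spin":0},{"fingers":-0.3,"dx":-0.5,"dy":6.2,"dz":0,"spin":0}]'

```text
time_s: 10.45
position: [0.5509, 0.094, 0.1518]
tcp_rot: [0.26, 3.129, 0.007]
ft_force: [0.2, 0.3, -0.1]
opening: 0.648
finger_force: 0.0
```

Emit:
drive_tool --plan '[{"fingers":-0.3,"dx":-0.5,"dy":6.3,"dz":0,"spin":-5.9},{"fingers":-0.3,"dx":-0.5,"dy":6.3,"dz":0,"spin":-5.9},{"fingers":-0.3,"dx":-0.5,"dy":6.3,"dz":0,"spin":-5.9},{"fingers":-0.3,"dx":-0.5,"dy":6.3,"dz":0,"spin":-5.9},{"fingers":-0.3,"dx":-0.5,"dy":6.3,"dz":0,"spin":-5.9}]'

```text
time_s: 10.87
position: [0.5896, 0.2473, 0.1516]
tcp_rot: [-0.551, 3.091, 0.009]
ft_force: [-0.1, 0.9, 0.3]
opening: 0.647
finger_force: 0.0
```

Emit:
drive_tool --plan '[{"fingers":-0.3,"dx":0,"dy":0,"dz":0,"spin":0},{"fingers":-0.3,"dx":0,"dy":0,"dz":0,"spin":0},{"fingers":-0.3,"dx":0,"dy":0,"dz":0,"spin":0}]'

```text
time_s: 11.12
position: [0.5893, 0.2365, 0.1517]
tcp_rot: [0.527, -3.096, 0.003]
ft_force: [0.4, -0.7, 0.8]
opening: 0.652
finger_force: 0.0
```

```bash
python3 - <<'E'
from h import *
s=telemetry.observe();M=Ro.from_rotvec(s['tcp_rot']).as_matrix();print(s['position'],s['q'].round(2),np.degrees(np.arctan2(M[1,1],M[0,1])),M[:,2])
print('units',(M.T@(np.array([.588,.2413,.054])-s['position'])/.025).round(2))
grab('side');g=load('side')
ys,xs=np.mgrid[60:180,210:330]
P=np.array([dpt(g,u,v) for u,v in zip(xs.ravel(),ys.ravel())])-s['position'];L=P@M
sel=(abs(L[:,0])<.02)&(abs(L[:,1])<.06)&(L[:,2]>-.1)&(L[:,2]<.0);L=L[sel]
for a in np.arange(-.1,0,.01):
    q=L[(L[:,2]>=a)&(L[:,2]<a+.01)]
    if len(q): print(a.round(2),len(q),q.min(0).round(3),q.max(0).round(3))
E
```

```text
[0.58930233 0.23649554 0.15172837] [-0.37  0.65 -0.1   1.6   0.08  0.9   1.41] 109.3171515789402 [-4.52793649e-04 -2.30408139e-03 -9.99997243e-01]
units [-0.02  0.21  3.91]
-0.1 38 [-0.012 -0.046 -0.1  ] [ 0.012  0.043 -0.09 ]
-0.09 39 [-0.011 -0.047 -0.09 ] [ 0.013  0.044 -0.08 ]
-0.08 44 [-0.013 -0.047 -0.08 ] [ 0.013  0.043 -0.07 ]
-0.07 40 [-0.013 -0.047 -0.07 ] [ 0.013  0.044 -0.061]
-0.06 43 [-0.01  -0.045 -0.06 ] [ 0.01   0.042 -0.05 ]
-0.05 36 [-0.01  -0.047 -0.049] [ 0.011  0.039 -0.04 ]
-0.04 27 [-0.007 -0.045 -0.04 ] [ 0.013  0.039 -0.03 ]
-0.03 25 [-0.012 -0.042 -0.03 ] [ 0.01  0.04 -0.02]
-0.02 3 [-0.008 -0.033 -0.02 ] [ 0.004  0.032 -0.017]
```

Tip offset is confirmed and the jaws are centred. I'll descend over the knob in stages and close.

Emit:
drive_tool --plan '[{"fingers":-0.3,"dx":0,"dy":0.2,"dz":1,"spin":0},{"fingers":-0.3,"dx":0,"dy":0.2,"dz":2,"spin":0},{"fingers":-0.3,"dx":0,"dy":0.2,"dz":2,"spin":0},{"fingers":-0.3,"dx":0,"dy":0.2,"dz":2,"spin":0}]'

```text
time_s: 11.5
position: [0.5865, 0.2429, 0.1013]
tcp_rot: [0.531, -3.094, 0.002]
ft_force: [-0.8, 0.4, 0.3]
opening: 0.65
finger_force: 0.0
```

Emit:
drive_tool --plan '[{"fingers":-0.3,"dx":0,"dy":0,"dz":0.5,"spin":0},{"fingers":-0.3,"dx":0,"dy":0,"dz":1,"spin":0},{"fingers":-0.3,"dx":0,"dy":0,"dz":1.4,"spin":0},{"fingers":-0.3,"dx":0,"dy":0,"dz":1.8,"spin":0},{"fingers":-0.3,"dx":0,"dy":0,"dz":1.8,"spin":0}]'

```text
time_s: 11.92
position: [0.5863, 0.2443, 0.0549]
tcp_rot: [0.534, -3.093, 0.001]
ft_force: [0.3, 0.0, 0.5]
opening: 0.647
finger_force: 0.0
```

Emit:
drive_tool --plan '[{"fingers":1,"dx":0,"dy":0,"dz":0,"spin":0},{"fingers":1,"dx":0,"dy":0,"dz":0,"spin":0},{"fingers":1,"dx":0,"dy":0,"dz":0,"spin":0},{"fingers":1,"dx":0,"dy":0,"dz":0,"spin":0},{"fingers":1,"dx":0,"dy":0,"dz":0,"spin":0}]' --squeeze 12

```text
time_s: 12.33
position: [0.5885, 0.241, 0.0568]
tcp_rot: [-0.531, 3.096, -0.007]
ft_force: [3.3, -5.0, -3.1]
opening: 0.469
finger_force: 11.5
```

The knob is gripped (44 mm). I'll turn clockwise about 62°.

Emit:
drive_tool --plan '[{"fingers":1,"dx":0,"dy":0,"dz":0,"spin":1.2},{"fingers":1,"dx":0,"dy":0,"dz":0,"spin":2.4},{"fingers":1,"dx":0,"dy":0,"dz":0,"spin":3.6},{"fingers":1,"dx":0,"dy":0,"dz":0,"spin":4.8},{"fingers":1,"dx":0,"dy":0,"dz":0,"spin":6}]'

```text
time_s: 12.75
position: [0.5879, 0.2418, 0.057]
tcp_rot: [0.295, 3.127, -0.005]
ft_force: [0.5, -5.0, -3.4]
opening: 0.446
finger_force: 12.0
```

Emit:
drive_tool --plan '[{"fingers":1,"dx":0,"dy":0,"dz":0,"spin":1.2},{"fingers":1,"dx":0,"dy":0,"dz":0,"spin":2.4},{"fingers":1,"dx":0,"dy":0,"dz":0,"spin":3.6},{"fingers":1,"dx":0,"dy":0,"dz":0,"spin":4.8},{"fingers":1,"dx":0,"dy":0,"dz":0,"spin":6.4}]'

```text
time_s: 13.17
position: [0.5879, 0.2432, 0.0575]
tcp_rot: [1.123, 2.933, -0.001]
ft_force: [-1.0, -3.3, 1.6]
opening: 0.464
finger_force: 12.6
```

Emit:
drive_tool --plan '[{"fingers":1,"dx":0,"dy":0,"dz":0,"spin":0},{"fingers":1,"dx":0,"dy":0,"dz":0,"spin":0},{"fingers":-0.3,"dx":0,"dy":0,"dz":0,"spin":0},{"fingers":-0.3,"dx":0,"dy":0,"dz":0,"spin":0},{"fingers":-0.3,"dx":0,"dy":0,"dz":0,"spin":0}]'

```text
time_s: 13.58
position: [0.5871, 0.2464, 0.0571]
tcp_rot: [-1.111, -2.938, -0.003]
ft_force: [0.7, -0.1, 0.1]
opening: 0.63
finger_force: 0.0
```

Emit:
drive_tool --plan '[{"fingers":-0.3,"dx":-0.16,"dy":-0.12,"dz":0,"spin":0},{"fingers":-0.3,"dx":-0.16,"dy":-0.12,"dz":0,"spin":-1.2},{"fingers":-0.3,"dx":-0.16,"dy":-0.12,"dz":0,"spin":-2.6},{"fingers":-0.3,"dx":-0.16,"dy":-0.12,"dz":0,"spin":-4.0},{"fingers":-0.3,"dx":-0.16,"dy":-0.12,"dz":0,"spin":-5.4}]'

```text
time_s: 14.0
position: [0.5883, 0.2402, 0.0571]
tcp_rot: [0.387, 3.117, 0.001]
ft_force: [-0.8, 0.2, -0.4]
opening: 0.648
finger_force: 0.0
```

Emit:
drive_tool --plan '[{"fingers":-0.3,"dx":0,"dy":0,"dz":0,"spin":-1.4},{"fingers":-0.3,"dx":0,"dy":0,"dz":0,"spin":-2.8},{"fingers":-0.3,"dx":0,"dy":0,"dz":0,"spin":-4.2},{"fingers":-0.3,"dx":0,"dy":0,"dz":0,"spin":-5.6},{"fingers":-0.3,"dx":0,"dy":0,"dz":0,"spin":-7.0}]'

```text
time_s: 14.42
position: [0.5884, 0.24, 0.0571]
tcp_rot: [-0.568, 3.09, 0.001]
ft_force: [1.0, -0.1, 0.3]
opening: 0.65
finger_force: 0.0
```

Emit:
drive_tool --plan '[{"fingers":-0.3,"dx":0,"dy":0,"dz":0,"spin":0},{"fingers":1,"dx":0,"dy":0,"dz":0,"spin":0},{"fingers":1,"dx":0,"dy":0,"dz":0,"spin":0},{"fingers":1,"dx":0,"dy":0,"dz":0,"spin":0},{"fingers":1,"dx":0,"dy":0,"dz":0,"spin":0}]'

```text
time_s: 14.83
position: [0.588, 0.2407, 0.057]
tcp_rot: [0.556, -3.092, -0.001]
ft_force: [-0.9, 1.3, 0.2]
opening: 0.469
finger_force: 11.8
```

Emit:
drive_tool --plan '[{"fingers":1,"dx":0,"dy":0,"dz":0,"spin":0},{"fingers":1,"dx":0,"dy":0,"dz":0,"spin":0}]'

```text
time_s: 15.0
position: [0.588, 0.2407, 0.057]
tcp_rot: [0.557, -3.092, -0.001]
ft_force: [-0.6, 1.7, 0.3]
opening: 0.468
finger_force: 11.8
```

Emit:
drive_tool --plan '[{"fingers":1,"dx":0,"dy":0,"dz":0,"spin":1.2},{"fingers":1,"dx":0,"dy":0,"dz":0,"spin":2.4},{"fingers":1,"dx":0,"dy":0,"dz":0,"spin":3.6},{"fingers":1,"dx":0,"dy":0,"dz":0,"spin":4.8},{"fingers":1,"dx":0,"dy":0,"dz":0,"spin":6}]'

```text
time_s: 15.42
position: [0.5878, 0.2418, 0.0572]
tcp_rot: [-0.268, -3.13, -0.003]
ft_force: [-1.9, 2.6, 0.5]
opening: 0.445
finger_force: 11.9
```

Emit:
drive_tool --plan '[{"fingers":1,"dx":0,"dy":0,"dz":0,"spin":1.2},{"fingers":1,"dx":0,"dy":0,"dz":0,"spin":2.4},{"fingers":1,"dx":0,"dy":0,"dz":0,"spin":3.6},{"fingers":1,"dx":0,"dy":0,"dz":0,"spin":5.0},{"fingers":1,"dx":0,"dy":0,"dz":0,"spin":6.4}]'

```text
time_s: 15.83
position: [0.5885, 0.2426, 0.0577]
tcp_rot: [1.121, 2.935, 0.006]
ft_force: [-2.4, 3.9, 4.0]
opening: 0.464
finger_force: 12.7
```

Emit:
drive_tool --plan '[{"fingers":1,"dx":0,"dy":0,"dz":0,"spin":0},{"fingers":1,"dx":0,"dy":0,"dz":0,"spin":0},{"fingers":-0.3,"dx":0,"dy":0,"dz":0,"spin":0},{"fingers":-0.3,"dx":0,"dy":0,"dz":0,"spin":0},{"fingers":-0.3,"dx":0,"dy":0,"dz":0,"spin":0}]'

```text
time_s: 16.25
position: [0.5881, 0.2378, 0.0565]
tcp_rot: [-1.115, -2.937, 0.004]
ft_force: [-0.6, -0.3, 0.5]
opening: 0.631
finger_force: 0.0
```

Emit:
drive_tool --plan '[{"fingers":-0.3,"dx":0,"dy":0,"dz":-1.2,"spin":0},{"fingers":-0.3,"dx":0,"dy":0,"dz":-2.6,"spin":0},{"fingers":-0.3,"dx":0,"dy":0,"dz":-4.0,"spin":0},{"fingers":-0.3,"dx":0,"dy":0,"dz":-4.0,"spin":0}]'

```text
time_s: 16.58
position: [0.5929, 0.2395, 0.1635]
tcp_rot: [1.113, 2.928, 0.01]
ft_force: [1.2, 0.4, 0.4]
opening: 0.645
finger_force: 0.0
```

Emit:
drive_tool --plan '[{"fingers":-0.3,"dx":-1.7,"dy":-4.9,"dz":0,"spin":0},{"fingers":-0.3,"dx":-1.7,"dy":-4.9,"dz":0,"spin":0},{"fingers":-0.3,"dx":-1.7,"dy":-4.9,"dz":0,"spin":0},{"fingers":-0.3,"dx":-1.7,"dy":-4.9,"dz":0,"spin":0}]'

```text
time_s: 16.92
position: [0.5352, 0.1098, 0.1568]
tcp_rot: [-1.128, -2.93, 0.012]
ft_force: [-0.5, -1.1, -0.2]
opening: 0.651
finger_force: 0.0
```

Emit:
drive_tool --plan '[{"fingers":-0.3,"dx":-1.7,"dy":-4.9,"dz":0,"spin":0},{"fingers":-0.3,"dx":-1.7,"dy":-4.9,"dz":0,"spin":0},{"fingers":-0.3,"dx":-1.7,"dy":-4.9,"dz":0,"spin":0},{"fingers":-0.3,"dx":-1.7,"dy":-4.9,"dz":0,"spin":0}]'

```text
time_s: 17.25
position: [0.4851, -0.0087, 0.1569]
tcp_rot: [-1.129, -2.93, 0.009]
ft_force: [-0.3, -0.5, -1.8]
opening: 0.652
finger_force: 0.0
```

```bash
python3 look.py look2
```

```text
[ 0.488301   -0.00282543  0.15697106] 17.35 q [-0.22  0.46  0.24  2.   -0.16  0.71  0.96] tool y deg 48.1
top knob top pts 176 [0.5856 0.2416 0.0975] [0.5871 0.2421 0.0964] [0.042 0.04  0.017]
side knob top pts 39 [0.5829 0.2483 0.0964] [0.5869 0.2488 0.0964] [0.038 0.031 0.015]
```

View pics/look2.png

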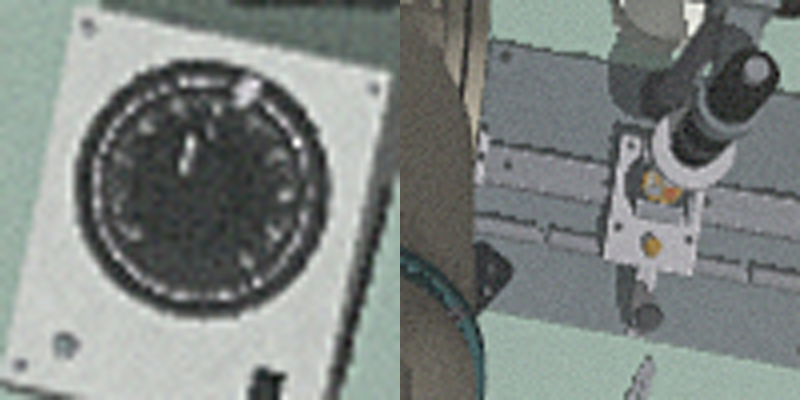

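The crop shows the pointer line on the knob top from (183,170) to (193,138), a faint skirt part near (209,128), and the tab at (246,94). On the right, the carrier is under the camera. Now the angles.

```bash
python3 - <<'E'
from knob import *
f=load('top'); S=6.667
Q=lambda x,y:((x+.5)/S+171-.5,(y+.5)/S+148-.5)
D=np.array([.5964,.2403,.0622])
for nm,pts in(('start',((172,187),(146,193),(120,198))),('now',((183,170),(188,154),(193,138),(209,128)))):
    for h in(.036,.005):
        V=[ray(f,*Q(*o),n=n,p0=C+n*h)-(D+h*n) for o in pts]
        print(nm,h,[(ang(v).round(2),np.linalg.norm(v-(v@n)*n).round(4)) for v in V],'line dir',ang(V[2]-V[0]).round(3),ang(V[0]-V[2]).round(3))
V=[ray(f,*Q(*o),n=n,p0=C+n*.004)-D for o in((246,94),(243,104))];print('tab',[ang(v) for v in V])
print('knob top centre crop', (proj(f,D+.036*n)-[171,148])*S)
for th in(2.4,2.63): print(th,[((proj(f,D+h*n+r*(np.cos(th-2.356)*px-np.sin(th-2.356)*cy))-[171,148])*S).round(0) for h,r in((.036,.008),(.036,.02),(.0045,.022),(.0045,.029))])
E
```

```text
start 0.036 [(np.float64(0.51), np.float64(0.0044)), (np.float64(0.41), np.float64(0.0157)), (np.float64(0.4), np.float64(0.0269))] line dir 0.384 3.526
start 0.005 [(np.float64(0.63), np.float64(0.012)), (np.float64(0.5), np.float64(0.0234)), (np.float64(0.47), np.float64(0.0349))] line dir 0.384 3.526
now 0.036 [(np.float64(2.21), np.float64(0.0067)), (np.float64(2.35), np.float64(0.0136)), (np.float64(2.39), np.float64(0.0206)), (np.float64(2.6), np.float64(0.0268))] line dir 2.475 5.616
now 0.005 [(np.float64(1.41), np.float64(0.0105)), (np.float64(1.84), np.float64(0.0154)), (np.float64(2.04), np.float64(0.0216)), (np.float64(2.33), np.float64(0.026))] line dir 2.475 5.616
tab [np.float64(2.62576160887726), np.float64(2.643690397409136)]
knob top centre crop [179.485396   183.29970431]
2.4 [array([184., 165.]), array([190., 137.]), array([209., 135.]), array([212., 119.])]
2.63 [array([188., 166.]), array([201., 140.]), array([220., 139.]), array([227., 125.])]
```

```bash
cat > prof.py <<'E'
from knob import *
def prof(k=3):
    D=np.array([.5964,.2403,.0622]); th=np.arange(1.6,3.4,.01); acc=0
    for _ in range(k):
        grab('top'); f=load('top'); acc=acc+cv2.cvtColor(f['p'],cv2.COLOR_RGB2GRAY).astype(np.float32)
    im=acc/k; cv2.imwrite('avg.png',im)
    for nm,h,rs in(('top',.036,np.arange(.006,.0195,.001)),('skirt',.0045,np.arange(.0225,.0285,.001)),('tab',.004,np.arange(.042,.050,.001))):
        P=np.array([[proj(f,D+h*n+r*(np.cos(t-2.356)*px-np.sin(t-2.356)*cy)) for t in th] for r in rs]).astype(np.float32)
        v=cv2.remap(im,P[...,0],P[...,1],cv2.INTER_LINEAR).mean(0); pk=th[v.argmax()]
        w=np.clip(v-(np.median(v)+v.max())/2,0,None)*(abs(th-pk)<.4); print(nm,'peak',pk.round(2),'centroid',((w*th).sum()/w.sum()).round(3),'contrast',v.max().round(),np.median(v).round())
prof()
E
python3 prof.py; python3 - <<'E'
E
```

```text
top peak 2.34 centroid 2.327 contrast 103.0 41.0
skirt peak 2.34 centroid 2.336 contrast 65.0 38.0
tab peak 2.62 centroid 2.621 contrast 134.0 65.0[ WARN:0@5.754] global loadsave.cpp:1063 imwrite_ Unsupported depth image for selected encoder is fallbacked to CV_8U.
```

Pointer is at 2.33 and tab at 2.62, so about 17° more is needed. I'll go back for a short third stroke.

Emit:
drive_tool --plan '[{"fingers":-0.3,"dx":1.8,"dy":5,"dz":0,"spin":0},{"fingers":-0.3,"dx":1.8,"dy":5,"dz":0,"spin":0},{"fingers":-0.3,"dx":1.8,"dy":5,"dz":0,"spin":0},{"fingers":-0.3,"dx":1.8,"dy":5,"dz":0,"spin":0}]'

```text
time_s: 17.83
position: [0.5407, 0.1347, 0.1565]
tcp_rot: [1.097, 2.944, 0.009]
ft_force: [0.9, 0.8, -0.0]
opening: 0.652
finger_force: 0.0
```

Emit:
drive_tool --plan '[{"fingers":-0.3,"dx":1.8,"dy":4.9,"dz":0,"spin":-5},{"fingers":-0.3,"dx":1.8,"dy":4.9,"dz":0,"spin":-5},{"fingers":-0.3,"dx":1.8,"dy":4.9,"dz":0,"spin":-5},{"fingers":-0.3,"dx":1.8,"dy":4.9,"dz":0,"spin":-5},{"fingers":-0.3,"dx":1.8,"dy":4.9,"dz":0,"spin":-5}]'

```text
time_s: 18.25
position: [0.5856, 0.2513, 0.1559]
tcp_rot: [-0.437, -3.11, -0.004]
ft_force: [-0.2, 0.1, 0.2]
opening: 0.65
finger_force: 0.0
```

Emit:
drive_tool --plan '[{"fingers":-0.3,"dx":0,"dy":0,"dz":0,"spin":-1.4},{"fingers":-0.3,"dx":0,"dy":0,"dz":0,"spin":-2.9},{"fingers":-0.3,"dx":0,"dy":0,"dz":0,"spin":-2.9},{"fingers":-0.3,"dx":0,"dy":0,"dz":0,"spin":-2.9}]'

```text
time_s: 18.58
position: [0.5858, 0.2442, 0.1568]
tcp_rot: [-0.064, -3.14, 0.001]
ft_force: [-0.4, 0.8, 0.4]
opening: 0.649
finger_force: 0.0
```

```bash
python3 - <<'E'
from h import *
s=telemetry.observe();M=Ro.from_rotvec(s['tcp_rot']).as_matrix();print(s['position'],np.degrees(np.arctan2(M[1,1],M[0,1])))
print('units',(M.T@(np.array([.588,.2413,.0565])-s['position'])/.025).round(2))
E
```

```text
[0.58579745 0.24420528 0.15677321] 87.65980245832701
units [-0.1  -0.11  4.01]
```

Emit:
drive_tool --plan '[{"fingers":-0.3,"dx":-0.1,"dy":-0.1,"dz":1,"spin":0},{"fingers":-0.3,"dx":-0.1,"dy":-0.1,"dz":2,"spin":0},{"fingers":-0.3,"dx":-0.1,"dy":-0.1,"dz":2.7,"spin":0},{"fingers":-0.3,"dx":-0.1,"dy":-0.1,"dz":3.4,"spin":0},{"fingers":-0.3,"dx":-0.1,"dy":-0.1,"dz":4,"spin":0}]'

```text
time_s: 19.0
position: [0.5879, 0.2417, 0.0557]
tcp_rot: [-0.064, -3.14, 0.002]
ft_force: [0.1, 0.0, -0.3]
opening: 0.65
finger_force: 0.0
```

Emit:
drive_tool --plan '[{"fingers":-0.3,"dx":0,"dy":0,"dz":0,"spin":0},{"fingers":1,"dx":0,"dy":0,"dz":0,"spin":0},{"fingers":1,"dx":0,"dy":0,"dz":0,"spin":0},{"fingers":1,"dx":0,"dy":0,"dz":0,"spin":0},{"fingers":1,"dx":0,"dy":0,"dz":0,"spin":0}]'

```text
time_s: 19.42
position: [0.5894, 0.2415, 0.0582]
tcp_rot: [0.059, 3.14, -0.001]
ft_force: [0.6, -3.1, 2.1]
opening: 0.451
finger_force: 12.0
```

Emit:
drive_tool --plan '[{"fingers":1,"dx":0,"dy":0,"dz":0,"spin":0},{"fingers":1,"dx":0,"dy":0,"dz":0,"spin":1.2},{"fingers":1,"dx":0,"dy":0,"dz":0,"spin":2.4},{"fingers":1,"dx":0,"dy":0,"dz":0,"spin":3.5},{"fingers":1,"dx":0,"dy":0,"dz":0,"spin":3.5}]'

```text
time_s: 19.83
position: [0.5898, 0.2416, 0.0575]
tcp_rot: [0.538, 3.093, -0.001]
ft_force: [1.4, -3.1, -0.3]
opening: 0.448
finger_force: 12.1
```

Emit:
drive_tool --plan '[{"fingers":1,"dx":0,"dy":0,"dz":0,"spin":0},{"fingers":1,"dx":0,"dy":0,"dz":0,"spin":0},{"fingers":-0.3,"dx":0,"dy":0,"dz":0,"spin":0},{"fingers":-0.3,"dx":0,"dy":0,"dz":0,"spin":0},{"fingers":-0.3,"dx":0,"dy":0,"dz":0,"spin":0}]'

```text
time_s: 20.25
position: [0.5878, 0.2441, 0.0569]
tcp_rot: [-0.531, -3.095, -0.003]
ft_force: [-0.2, 1.5, 0.2]
opening: 0.621
finger_force: 0.0
```

Emit:
drive_tool --plan '[{"fingers":-0.3,"dx":0,"dy":0,"dz":-1.2,"spin":0},{"fingers":-0.3,"dx":0,"dy":0,"dz":-2.6,"spin":0},{"fingers":-0.3,"dx":0,"dy":0,"dz":-4.0,"spin":0},{"fingers":-0.3,"dx":0,"dy":0,"dz":-4.0,"spin":0}]'

```text
time_s: 20.58
position: [0.5926, 0.2453, 0.164]
tcp_rot: [0.53, 3.087, 0.012]
ft_force: [0.8, 0.0, 0.4]
opening: 0.65
finger_force: 0.0
```

Emit:
drive_tool --plan '[{"fingers":-0.3,"dx":0.3,"dy":-5.2,"dz":0,"spin":0},{"fingers":-0.3,"dx":0.3,"dy":-5.2,"dz":0,"spin":0},{"fingers":-0.3,"dx":0.3,"dy":-5.2,"dz":0,"spin":0},{"fingers":-0.3,"dx":0.3,"dy":-5.2,"dz":0,"spin":0}]'

```text
time_s: 20.92
position: [0.5344, 0.1149, 0.157]
tcp_rot: [-0.544, -3.091, 0.008]
ft_force: [-1.2, -0.7, -1.1]
opening: 0.65
finger_force: 0.0
```

Emit:
drive_tool --plan '[{"fingers":-0.3,"dx":0.3,"dy":-5.2,"dz":0,"spin":0},{"fingers":-0.3,"dx":0.3,"dy":-5.2,"dz":0,"spin":0},{"fingers":-0.3,"dx":0.3,"dy":-5.2,"dz":0,"spin":0},{"fingers":-0.3,"dx":0.3,"dy":-5.2,"dz":0,"spin":0}]'

```text
time_s: 21.25
position: [0.4837, -0.0041, 0.1571]
tcp_rot: [-0.545, -3.091, 0.005]
ft_force: [-1.1, -0.5, -0.5]
opening: 0.652
finger_force: 0.0
```

```bash
python3 prof.py 2>/dev/null; python3 look.py look3
python3 - <<'E'
from h import *
# carrier: handle top in top view, travel along rail vs. start
for nm,b in(('top',(195,230,340,385)),('side',(225,275,300,345))):
    f=load(nm);ys,xs=np.mgrid[b[0]:b[1],b[2]:b[3]]
    P=np.array([dpt(f,u,v) for u,v in zip(xs.ravel(),ys.ravel())]);t=P[(P[:,2]>.065)&(P[:,2]<.095)&(abs(P[:,0]-.472)<.02)];print(nm,len(t),t.mean(0).round(4) if len(t) else '')
E
```

```text
top peak 2.61 centroid 2.61 contrast 112.0 40.0
skirt peak 2.62 centroid 2.618 contrast 64.0 38.0
tab peak 2.62 centroid 2.62 contrast 133.0 64.0
[0.4883006  0.00481362 0.15699298] 21.5 q [-0.16  0.45  0.14  2.   -0.09  0.7   1.26] tool y deg 70.6
top knob top pts 173 [0.586  0.2419 0.0972] [0.586  0.2411 0.0968] [0.039 0.042 0.016]
side knob top pts 87 [0.5855 0.2406 0.097 ] [0.5872 0.242  0.0962] [0.041 0.043 0.016]
top 42 [ 0.4699 -0.2121  0.0784]
side 58 [ 0.47   -0.2166  0.0768]
```

View pics/look3.png

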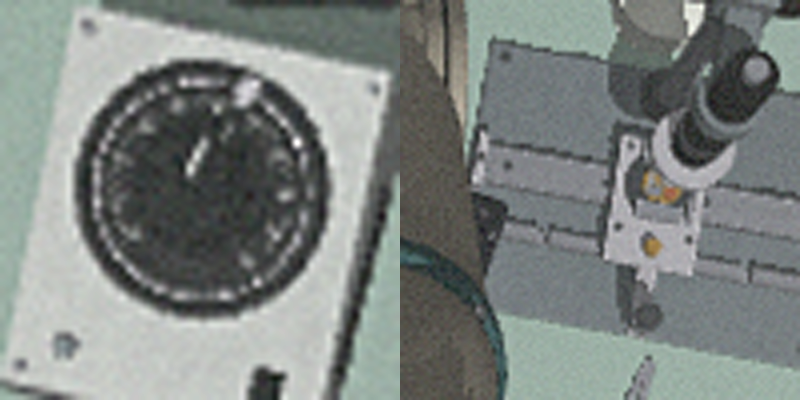

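The pointer (2.61) stands on the tab (2.62). The handle has moved about 74 mm, which matches the middle detent, and the arm is clear.

```bash
python3 -c "
from rig import manip; print(manip.close_job())"
```

```text
the job is handed in; nothing more can be done
None
```

I handed the job in at 21.5 s of 70 s, but the call returned no verdict: the carrier is in the middle detent by force and travel, the knob pointer is within about 0.01 rad of the tab, the tab has not moved, and I did not measure the other things on the bench.

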